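# Screw home the canister lid that was left standing proud

## Task

Three steel canisters stand on the worktop and one of them has its white lid just resting on top of the thread, standing proud of the shoulder. Turn that lid back (anticlockwise from above) until it drops into the thread, then screw it forward (clockwise) fully home, so that the black bar on it lines up with the ribs on the canister's shoulder, and let go.

Things in the scene. Friction and masses are not known exactly. Their poses are not given: they have to be found in the camera images.
- canister: Round steel canister, 108 mm across, stuck to the worktop; the one of three alike whose lid stands proud. Origin: centre of its underside. Shoulder 80 mm up, black threaded neck to 99.5 mm. Two black ribs on the shoulder (9 x 4 mm, 48 mm from the axis, on its +x and -x sides) mark the lid's closed direction; the neighbours' lids are home.
- drop_mark (a point): One of two round black studs (8 mm across, opposite each other, 48 mm from the axis) on the canister's shoulder, 60 degrees anticlockwise from the ribs (canister x), 80 mm up. With the bar pointing at it within 12 degrees, the lid can drop 9 mm: let it down or press lightly there. Once dropped, a stop blocks turning back more than 14 degrees past it.
- lid: Loose white lid, 84 mm across, 0.12 kg, three lugs inside. Origin: centre of the skirt's lower edge, z up; top 24 mm above it, a pad to 25.5. Starts level on the thread, 94 mm above the canister's origin, bar within 16 degrees of the ribs. After the drop it sinks 3 mm more over 60 degrees clockwise to the stop: 82 mm up, lid x along canister x (either way). Play: 2.5 mm up, 2 mm sideways.
- lid_bar (a point): Centre of the black bar on top of the lid, on the lid's axis, 40 mm above the lid's origin: a flat-sided bar 60 mm long along the lid's x, 14 mm thick along its y, from 25.5 to 55 mm above the lid's origin. Grip it from above across its thickness; it turns with little torque.
There are look-alikes about, which are no part of the job. Leave any blue look-alike of the lid alone.

How it is judged:
On the way:
1. the lid has been turned back and has dropped into the thread's openings (z of lid in the frame of canister below 0.0895 m and angle between the x axis of lid and the x axis of canister, either way round above 0.65 rad and horizontal distance between lid and canister below 0.006 m), for 0.1 s.
At the end, for the whole second after the job is handed in: The lid is screwed home on its canister: its origin 79 to 84.5 mm above the canister's origin and within 6 mm of its axis, level within 6 degrees, its bar within 12 degrees of the ribs' line, at rest (z of lid in the frame of canister between 0.079 and 0.0845 m and angle between the x axis of lid and the x axis of canister, either way round below 0.21 rad and horizontal distance between lid and canister below 0.006 m and angle between lid's own z axis and vertical below 0.1 rad and linear speed of lid below 0.02 m/s); the robot touches nothing.
It also fails if it takes over 35 s, if anything falls off the work surface, if the arm or the gripper's body presses on something with over 40 N, if the wrist force passes 120 N, or if a joint passes its speed limit or range.

## Robot

A 7-joint arm with a two-finger parallel gripper is mounted at the origin on a cart in front of the work surface, level with it; the furniture and walls round the work are solid. World frame = base frame: x ahead of the robot, y to its left, z up, the work surface at z = 0. Lengths are in m, angles in rad, forces in N, time in s.
With the tool pointing down it reaches from about 0.4 to 0.85 m from the base axis. Payload 10.4 kg.
Tool frame: the origin (TCP) lies between the finger pads; the fingertips stand ahead of it and the grasp point (between the pads) lies 5 mm behind it (manip.tip_extent is the z of the fingertips in the tool frame, in m); z points along the fingers, y is the line along which they close (so a half turn about z gives the same grasp; the last joint's range is limited). The gripper opens to 85 mm and grips with 20 to 120 N. Pads are 22 mm wide; open, the fingers measure 114 mm over their backs; the gripper's body (76 mm by 85 mm) begins 54 mm behind the grasp point. The pads swing forward as they close: fully open they stand 13 mm farther back than shut.
Start: joints at [1.12, 0.332, -0.065, 1.46, 0.022, 1.35, -0.088], TCP at [0.259, -0.569, 0.245] pointing down, gripper open.
Joint ranges: [-2.6, 2.6], [-0.5, 2.12], [-1.47, 1.34], [0.16, 2.42], [-1.27, 4.41], [0.06, 2.06], [-2.6, 2.6]. Speed limits (rad/s): [2.22, 2.22, 2.79, 2.79, 3.14, 3.14, 3.14].

## Interface

Orientations are given as a unit quaternion [x, y, z, w].
In Python, from workcell import status, viewer, manip gives the robot as it stands.
- The arm moves only by the tool play_rows, never from a script. Its argument "plan" is one flat list of numbers, 7 for each row, row after row: the turn, a rotation vector about the tool's x, y, z in degrees, then the shift along the tool's x, y, z in m, then the opening, from 0 (shut) to 1 (fully open). In form: [ax, ay, az, dx, dy, dz, grip, ax, ay, az, dx, dy, dz, grip, ...]. A call has 1 to 20 rows; each row is the pose to reach, as a shift and turn from the pose commanded when the call began, along the tool's axes at that moment; what a row does not reach only later rows make up. A row lasts 1/8 s, in which the tool goes at most 62.5 mm and 10.7 degrees, less where a joint would pass 70% of its speed; a pose out of reach is approached as far as the arm can. A call with a gripper value outside its range is refused whole. The fingers move at their own pace and stop on an object; "squeeze" is the grip in N (left out, the last holds). Time passes only in rows, so rows that repeat a pose let the fingers close. It gives the time, the measured TCP pose, the force, the opening and the grip force at its end, in the units of the state.
- status.get_obs(): the state, without advancing time (a new reading comes with each control period).
- viewer.camera(name): name is "scene" or "top"; returns the picture (420x560x3 uint8, red, green, blue); there is no depth.
- viewer.camera_model(name): a dict with "fx", "fy", "cx", "cy" (pixels), "D" ([k1, k2, p1, p2, k3] as OpenCV has them; the pictures are not rectified), "R" (3x3) and "t" (3): a world point X has camera coordinates R X + t. Camera axes: x right, y down, z forward; pixel columns grow to the right and rows downward; lengths in m; the calibration is good to about 2 mm. A picture is of the moment at which its call begins. camera_model takes no time and is no camera call.
- manip.hand_in(): hands the job in; it is judged then, once.
The state is a dict: "clock": time; "joint_pos": joint angles; "joint_velocities": joint speeds; "tau": joint torques, N m; "position": TCP position; "ee_rot": TCP orientation; "ft_force": force on the tool from outside, world axes, zero at the start; "torque": the same for the moment, N m; "grip_width": opening from 0.0 (shut) to 1.0 (fully open); "grasp_force": force on a finger pad.
Only numpy, scipy, OpenCV 4.12 (cv2) and the standard library are available. Lean on these libraries where they do the work, as an engineer would, in place of code of your own. Each camera call takes 0.05 s, during which the arm holds its last target. There are 200 camera calls.

## Working session

There is one attempt and no reset: what is moved stays moved. The work goes in short steps, Python scripts to look and compute and a tool call to move; the robot and the scene stay as the last step left them, time stands still between calls to the robot, and variables do not carry over. Pictures are saved under pics/ and viewed, at most 10 in all, crops included, and the job is handed in when it is done.

Besides the shell and the picture viewer there is one more tool, called as name(argument=value, ...) on one line, values as JSON. play_rows: Moves the arm, as the interface text tells. Its arguments: {"type":"object","properties":{"plan":{"type":"array","items":{"type":"number"}},"squeeze":{"type":"number"}},"required":["plan"]}

```bash
mkdir -p pics; ls
python3 - <<'E'
from workcell import status, viewer, manip
import cv2,json
for n in("scene","top"):
    cv2.imwrite(f"pics/{n}0.png",viewer.camera(n)[:,:,::-1]); print(viewer.camera_model(n))
print(status.get_obs(),manip.tip_extent)
E
```

```text
pics
{'fx': 463.93178456433407, 'fy': 463.93178456433407, 'cx': 274.63153794756977, 'cy': 205.3578041634857, 'D': array([-0.12957865,  0.        ,  0.        ,  0.        ,  0.        ]), 'R': array([[-0.73744422, -0.67538647, -0.00539784],
       [-0.41566044,  0.46012358, -0.78454616],
       [ 0.53235554, -0.57631537, -0.62004692]]), 't': array([0.28428611, 0.29150777, 0.7989087 ])}
{'fx': 539.2769133504154, 'fy': 539.2769133504154, 'cx': 277.81008495912494, 'cy': 202.99060887344774, 'D': array([-0.18857017,  0.        ,  0.        ,  0.        ,  0.        ]), 'R': array([[-0.02038344, -0.99972674,  0.01144352],
       [-0.9912805 ,  0.01871821, -0.13043236],
       [ 0.13018251, -0.0140024 , -0.99139117]]), 't': array([-0.03704533,  0.44351654,  1.28702639])}
{'clock': 0.1, 'joint_pos': array([ 1.12039697,  0.33280568, -0.06470896,  1.46090757,  0.02162218,
        1.34987297, -0.08851684]), 'joint_velocities': array([-0.00140993, -0.00103893, -0.00207306, -0.0041928 ,  0.00083472,
        0.00114247, -0.00076378]), 'tau': array([ 1.52473520e-03, -6.26749706e+01,  4.94551531e-02, -3.92425632e+01,
        1.63640612e-02,  7.03748345e-03, -1.57548044e-05]), 'position': array([ 0.25915184, -0.56837622,  0.24457338]), 'ee_rot': array([ 9.77208567e-01,  2.12280465e-01, -1.75662788e-04, -6.24401259e-04]), 'ft_force': array([-0.10630338,  0.50601839,  0.63021395]), 'torque': array([ 0.01639706, -0.02887054, -0.01916001]), 'grasp_force': 0.0, 'grip_width': 0.9998098582994922} 0.014
```

View pics/scene0.png

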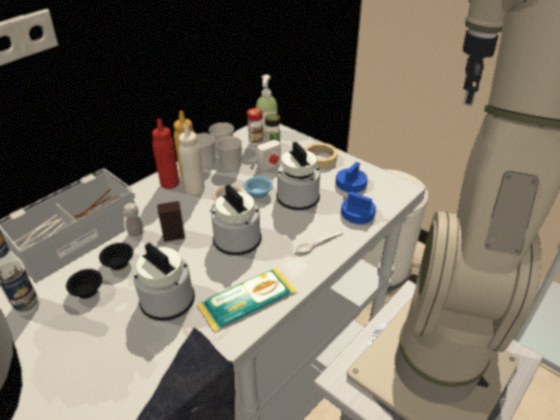

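View pics/top0.png

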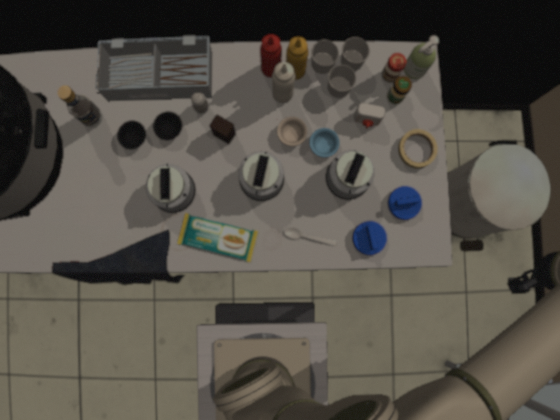

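The top view shows three canisters at about (170,187), (262,173) and (351,172). In the scene view they are at (165,280), (236,218) and (298,178). I'll enlarge each one to find the proud lid.

Run:
```python
import cv2,numpy as np
s=cv2.imread("pics/scene0.png");t=cv2.imread("pics/top0.png")
f=lambda im,x,y:cv2.convertScaleAbs(cv2.resize(im[y-36:y+44,x-42:x+42],(264,290),interpolation=cv2.INTER_CUBIC),alpha=1.5)
a=np.hstack([f(s,165,275),f(s,236,212),f(s,298,172)]);b=np.hstack([f(t,170,187),f(t,262,173),f(t,351,172)])
cv2.imwrite("pics/crop1.png",np.vstack([a,b]))
```

```text
(no output)
```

View pics/crop1.png

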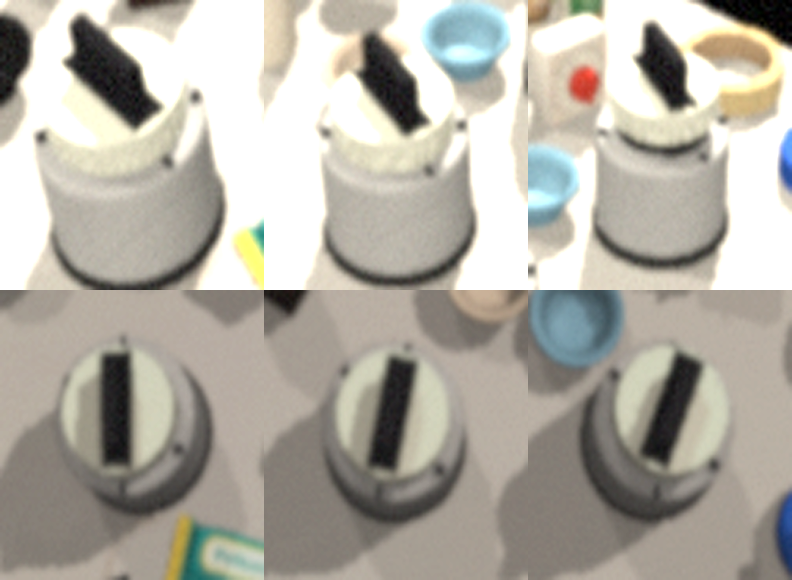

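The right-hand canister, top view (351,172), has the proud lid: its black neck shows under the lid in the scene view. In the top view its studs are at about (335.7,159.7) and (368.2,184.3). A rib is at (349.4,191.7), and the bar top runs from (359.9,154.8) to (349.4,182.9).

```bash
cat > h.py <<'E'
from workcell import status, viewer, manip
import cv2,numpy as np
from scipy.spatial.transform import Rotation as Ro
def w(n,uv,z):
    m=viewer.camera_model(n);K=np.array([[m['fx'],0,m['cx']],[0,m['fy'],m['cy']],[0,0,1]])
    p=cv2.undistortPoints(np.array([[uv]],float),K,m['D'])[0,0]
    d=m['R'].T@[p[0],p[1],1];c=-m['R'].T@m['t']
    return c+d*(z-c[2])/d[2]
def deg(v): return np.degrees(np.arctan2(v[1],v[0]))
E
python3 - <<'E'
from h import *
s1,s2=w('top',(335.7,159.7),.08),w('top',(368.2,184.3),.08);r=w('top',(349.4,191.7),.08)
b1,b2=w('top',(359.9,154.8),.149),w('top',(349.4,182.9),.149)
c=(s1+s2)/2
print(c,np.linalg.norm(s1-s2),deg(s1-c),np.linalg.norm(r-c),deg(r-c))
print((b1+b2)/2,np.linalg.norm(b1-b2),deg(b1-b2))
# scene: crop origin (256,136), studs 
f=lambda x,y:((x-528)/3.143+256,y/3.625+136)
for p in((604,136),(704,156),(722,118)): q=w('scene',f(*p),.08);print(q,np.linalg.norm(q-c),deg(q-c))
o=status.get_obs();R=Ro.from_quat(o['ee_rot']);print(R.as_matrix().round(3))
E
```

```text
[ 0.50708762 -0.22280006  0.08      ] 0.09688287697402335 51.21651313226874 0.04799410206311077 170.4187402431177
[ 0.50133381 -0.21857461  0.149     ] 0.06932550593097603 -22.55464919375254
[ 0.53496447 -0.1840405   0.08      ] 0.0477432985632029 54.2753542068785
[ 0.46208629 -0.21811216  0.08      ] 0.04524484020442785 174.0528096833218
[ 0.4800664  -0.26326995  0.08      ] 0.04866166613388962 -123.73051851152778
[[ 0.91   0.415 -0.001]
 [ 0.415 -0.91   0.001]
 [-0.    -0.001 -1.   ]]
```

play_rows(plan=[46,0,0,0,0,0,1], squeeze=30)

```text
clock: 0.22
position: [0.258, -0.5665, 0.2459]
ee_rot: [0.973, 0.211, -0.02, -0.093]
ft_force: [0.7, -0.8, 1.3]
grip_width: 1.0
grasp_force: 0.0
```

I put the turn on the wrong axis, so the tool tilted slightly. It's in free space, so I'll undo it.

play_rows(plan=[-10.7,0,0,0,0,0,1,-10.7,0,0,0,0,0,1,-10.7,0,0,0,0,0,1])

```text
clock: 0.6
position: [0.2594, -0.569, 0.2485]
ee_rot: [0.977, 0.212, 0.0, 0.001]
ft_force: [-0.1, 0.1, 1.0]
grip_width: 0.998
grasp_force: 0.0
```

Run:
```python
from h import *
o=status.get_obs();R=Ro.from_quat(o['ee_rot']).as_matrix();print(o['position'],R.round(4),o['ft_force'])
d=np.array([.507,-.223,.245])-o['position'];print(R.T@d,deg(R[:,0]))
```

```text
[ 0.25939888 -0.56900184  0.24848087] [[ 9.099e-01  4.148e-01  1.200e-03]
 [ 4.148e-01 -9.099e-01 -2.200e-03]
 [ 2.000e-04  2.500e-03 -1.000e+00]] [-0.12411771  0.08369058  1.00498802]
[ 0.36880998 -0.21214578  0.00301147] 24.50500314407119
```

play_rows(plan=[0,0,46,0.369,-0.212,0.003,1,0,0,46,0.369,-0.212,0.003,1,0,0,46,0.369,-0.212,0.003,1,0,0,46,0.369,-0.212,0.003,1,0,0,46,0.369,-0.212,0.003,1,0,0,46,0.369,-0.212,0.003,1,0,0,46,0.369,-0.212,0.003,1,0,0,46,0.369,-0.212,0.003,1,0,0,46,0.369,-0.212,0.003,1,0,0,46,0.369,-0.212,0.003,1,0,0,46,0.369,-0.212,0.003,1,0,0,46,0.369,-0.212,0.003,1])

```text
clock: 2.1
position: [0.5068, -0.2234, 0.2426]
ee_rot: [0.982, -0.187, -0.0, -0.0]
ft_force: [0.4, 0.7, 0.0]
grip_width: 0.998
grasp_force: 0.0
```

Run:
```python
from h import *
o=status.get_obs();R=Ro.from_quat(o['ee_rot']).as_matrix();print(o['position'],R.round(4),o['ft_force'],o['joint_pos'].round(2))
d=np.array([.507,-.223,.138])-o['position'];print(R.T@d,deg(R[:,0]))
s=viewer.camera('scene')[:,:,::-1];t=viewer.camera('top')[:,:,::-1]
f=lambda im,x,y:cv2.convertScaleAbs(cv2.resize(im[y-50:y+50,x-33:x+33],(396,600),interpolation=cv2.INTER_CUBIC),alpha=1.5)
cv2.imwrite("pics/crop2.png",np.hstack([f(s,298,165),f(t,351,165)]))
```

```text
[ 0.50676119 -0.22338213  0.24261761] [[ 9.300e-01 -3.675e-01 -2.000e-04]
 [-3.675e-01 -9.300e-01  5.000e-04]
 [-4.000e-04 -4.000e-04 -1.000e+00]] [0.38406187 0.67908901 0.00971949] [ 0.57  0.19 -0.27  1.65  0.05  1.31 -1.65]
[ 0.00012181 -0.0004052   0.10461773] -21.56029873402062
```

View pics/crop2.png

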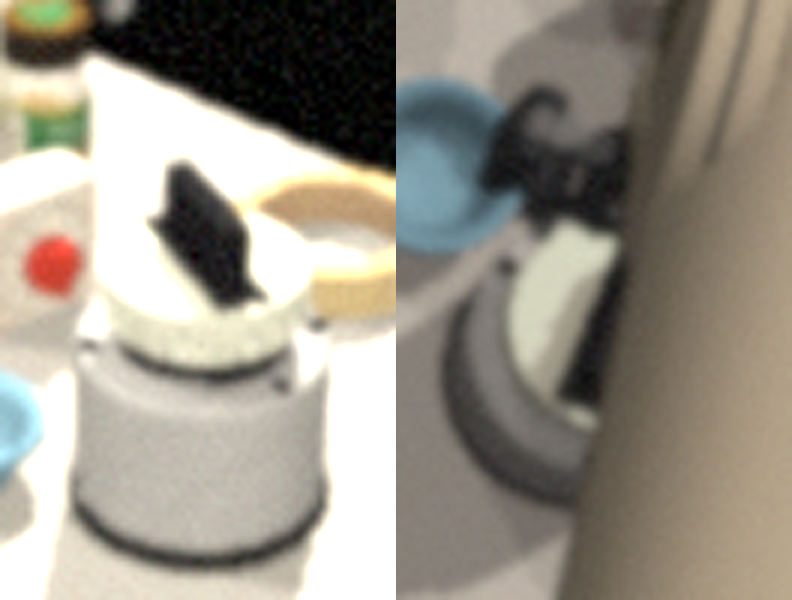

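In the scene crop the lid stands proud, with the bar end towards us near the rib. The tool is centred above it, so I'll go down and close.

play_rows(plan=[0,0,0,0,0,0.03,1,0,0,0,0,0,0.06,1,0,0,0,0,0,0.085,0.7,0,0,0,0,0,0.1,0.5,0,0,0,0,0,0.104,0.4,0,0,0,0,0,0.104,0.3,0,0,0,0,0,0.104,0.2,0,0,0,0,0,0.104,0,0,0,0,0,0,0.104,0,0,0,0,0,0,0.104,0,0,0,0,0,0,0.104,0,0,0,0,0,0,0.104,0], squeeze=30)

```text
clock: 3.7
position: [0.5076, -0.2228, 0.1394]
ee_rot: [0.982, -0.186, 0.001, -0.0]
ft_force: [-1.2, 0.3, 5.8]
grip_width: 0.155
grasp_force: 34.8
```

play_rows(plan=[0,0,-6,0,0,0,0,0,0,-12,0,0,0,0,0,0,-18,0,0,0,0,0,0,-24,0,0,0,0,0,0,-30,0,0,0,0,0,0,-36,0,0,0,0,0,0,-42,0,0,0,0,0,0,-48,0,0,0,0,0,0,-54,0,0,0,0,0,0,-60,0,0,0,0,0,0,-66,0,0,0,0,0,0,-72,0,0,0,0,0,0,-72,0,0,0,0,0,0,-72,0,0,0,0])

```text
clock: 5.45
position: [0.5072, -0.2231, 0.1385]
ee_rot: [0.905, 0.425, 0.0, 0.0]
ft_force: [2.5, -3.8, -2.9]
grip_width: 0.158
grasp_force: 33.7
```

Run:
```python
from h import *
o=status.get_obs();R=Ro.from_quat(o['ee_rot']).as_matrix();print(o['position'],R[:,2],deg(R[:,0]),o['ft_force'],o['torque'],o['joint_pos'].round(2))
s=viewer.camera('scene')[:,:,::-1]
cv2.imwrite("pics/crop3.png",cv2.convertScaleAbs(cv2.resize(s[105:225,240:360],(600,600),interpolation=cv2.INTER_CUBIC),alpha=1.5))
```

```text
[ 0.50722335 -0.22314505  0.13853906] [ 3.31456926e-04 -2.83284256e-05 -9.99999945e-01] 50.3586893514862 [ 2.45039374 -3.75723667 -2.87630166] [-0.91244857 -0.5186193   0.02435919] [ 0.7   0.3  -0.43  1.76  0.14  1.11 -0.46]
```

View pics/crop3.png

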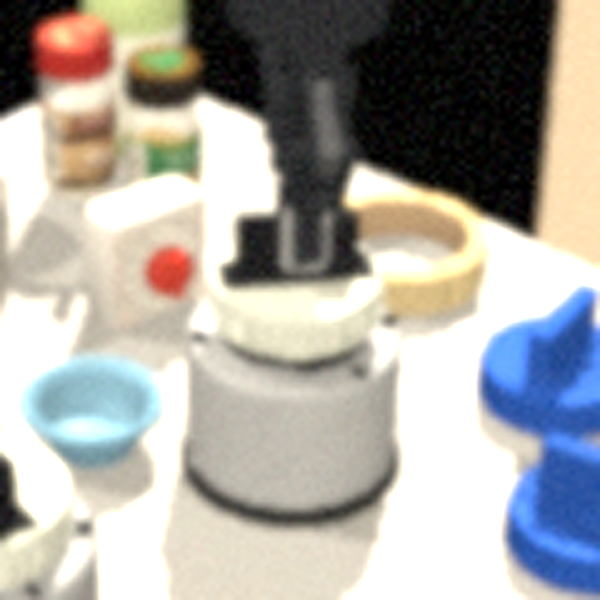

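The bar has turned with the gripper and points roughly between the studs at crop (200,337) and hidden behind. The gripper now carries the lid's weight, so I'll lower it about 9 mm.

play_rows(plan=[0,0,0,0,0,0.002,0,0,0,0,0,0,0.004,0,0,0,0,0,0,0.006,0,0,0,0,0,0,0.008,0,0,0,0,0,0,0.009,0,0,0,0,0,0,0.009,0])

```text
clock: 6.25
position: [0.5073, -0.2232, 0.1301]
ee_rot: [0.905, 0.426, 0.0, 0.0]
ft_force: [-0.1, -3.6, 4.9]
grip_width: 0.154
grasp_force: 34.9
```

It dropped with only 5 N of contact. Now I'll screw it forward while sinking 3 mm.

play_rows(plan=[0,0,6,0,0,0.0003,0,0,0,12,0,0,0.0006,0,0,0,18,0,0,0.001,0,0,0,24,0,0,0.0013,0,0,0,30,0,0,0.0016,0,0,0,36,0,0,0.002,0,0,0,42,0,0,0.0023,0,0,0,48,0,0,0.0026,0,0,0,52,0,0,0.003,0,0,0,56,0,0,0.003,0,0,0,56,0,0,0.003,0])

```text
clock: 7.62
position: [0.5077, -0.2226, 0.1273]
ee_rot: [0.999, -0.048, 0.001, -0.0]
ft_force: [0.3, -2.7, 5.8]
grip_width: 0.157
grasp_force: 34.9
```

Run:
```python
from h import *
o=status.get_obs();R=Ro.from_quat(o['ee_rot']).as_matrix();print(o['position'],deg(R[:,0]),o['ft_force'],o['torque'])
```

```text
[ 0.50773931 -0.22260893  0.12726309] -5.542726379815801 [ 0.28735069 -2.66363177  5.78578204] [-0.80959436 -0.27217689  0.00982471]
```

play_rows(plan=[0,0,2,0,0,0,0,0,0,4,0,0,0,0,0,0,5,0,0,0,0,0,0,5,0,0,0,0])

```text
clock: 8.12
position: [0.5076, -0.2228, 0.1272]
ee_rot: [0.996, -0.091, 0.0, 0.0]
ft_force: [0.4, -4.6, 6.7]
grip_width: 0.157
grasp_force: 50.8
```

Run:
```python
from h import *
o=status.get_obs();R=Ro.from_quat(o['ee_rot']).as_matrix();print(o['position'],deg(R[:,0]),o['ft_force'],o['torque'])
```

```text
[ 0.50762566 -0.22279109  0.1272272 ] -10.409296303252315 [ 0.42306151 -4.55567751  6.68789032] [-1.07187886 -0.21138346  1.0534498 ]
```

The turning torque rose to 1.05 N m at about -10°, so the lid is on its stop. I'll open and retreat.

play_rows(plan=[0,0,-1,0,0,0,0,0,0,-1,0,0,0,0.3,0,0,-1,0,0,0,0.6,0,0,-1,0,0,0,0.8,0,0,-1,0,0,0,0.8,0,0,-1,0,0,-0.02,0.8,0,0,-1,0,0,-0.05,0.8,0,0,-1,0,0,-0.09,0.8,0,0,-1,0,0,-0.14,0.8,0,0,-1,0,-0.06,-0.16,0.8,0,0,-1,0,-0.12,-0.16,0.8,0,0,-1,0,-0.15,-0.16,0.8,0,0,-1,0,-0.15,-0.16,0.8])

```text
clock: 9.75
position: [0.5347, -0.0722, 0.2867]
ee_rot: [0.997, -0.08, -0.0, -0.001]
ft_force: [0.1, -0.6, -0.9]
grip_width: 0.797
grasp_force: 0.0
```

Run:
```python
from h import *
s=viewer.camera('scene')[:,:,::-1];t=viewer.camera('top')[:,:,::-1]
f=lambda im,x,y:cv2.convertScaleAbs(cv2.resize(im[y-50:y+50,x-66:x+66],(396,300),interpolation=cv2.INTER_CUBIC),alpha=1.5)
cv2.imwrite("pics/crop4.png",np.vstack([f(s,298,175),f(t,351,172)]).repeat(1,0))
```

```text
(no output)
```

View pics/crop4.png

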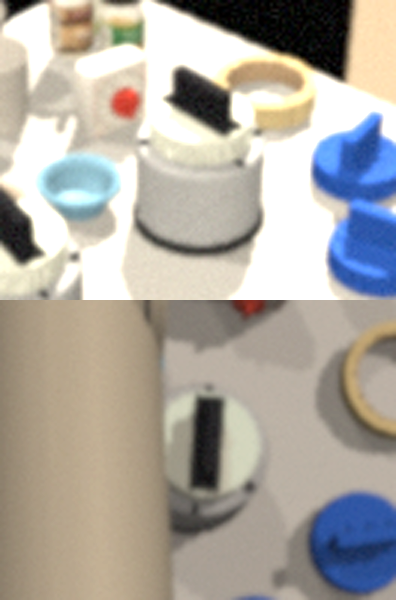

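The lid now sits on the shoulder with no neck showing. The bar lies between the ribs at (209,387) and (195,505), and the arm is clear.

```bash
python3 -c "
from workcell import manip
print(manip.hand_in())"
```

```text
the job is handed in; nothing more can be done
None
```

The proud lid was turned back until it dropped into the thread, then screwed home with its bar in line with the ribs and released; I handed the job in at about 10 s, and it returned no verdict.

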